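# Tighten the loupe stand's lock ring with the pin spanner

## Task

Tighten the notched lock ring on the foot of the loupe stand with the blue-handled two-pin spanner, turning it clockwise until the white tooth points at the brass index on the foot. The two brass cheeks only leave room for a short swing, so make a stroke, lift the spanner clear, swing it back, reseat it in the next notches and stroke again. Turn the ring only with the spanner, leave the red ring spanner alone, and finish with the blue spanner let go and sitting fully down on the lock ring.

Things in the scene. Friction and masses are not known exactly. Their poses are not given: they have to be found in the camera images.
- spanner: Steel two-pin spanner with BLUE sleeve, 227 mm, 0.3 kg, lying level on the rack. Origin: centre of the head's underside; x runs from handle to head (handle to -x), z up. Head plate 84 x 30 x 10 mm centred on the origin; two pins 8 (along x) x 5 x 12 mm long hang below it at x = +31 and -31 mm. Handle bar 14 mm wide, z 0 to 14, to x = -185 mm. Centre of mass near x = -65 mm.
- spanner_grip (a point): Centre of the blue sleeve, where to grip: x = -127, y = 0, z = +13 mm in the spanner's frame, same axes. The sleeve is 65 mm long (along x), 18 mm wide, 26 mm tall (z 0 to 26). On the rack this point is 43 mm above the counter; the rack's board under it is 6 mm thick, its two 30 mm high rails cross under the bar 45 mm behind and 67 mm ahead of it.
- ring_spanner: Bystander, not to be moved: same handle with a RED sleeve and a round ring head without pins; same origin and axes. The two lie parallel, 120 mm apart, on a low cherry wood rack; which lane holds which varies.
- nut_center (a point): Point on the lock ring's vertical axis at its tooth tops, 50 mm above the counter; the fully seated spanner has its origin here, z up, and its handle between the brass cheeks, towards -x. +x points to the brass index on the foot. Fixed to the loupe stand, same axes.
- stand: Fixed loupe stand: green foot 200 x 170 x 20 mm, origin under the ring's axis. Brass cheeks, 50 to 90 mm from the axis, 82 mm tall, stop the seated handle 40 deg either side of -x; between them a grey apron, x -46 to -90, y -50 to 50 mm, level with the tooth tops, carries the handle when let go. Column 18 mm thick, 220 mm tall at x = 80, y = -60 mm; its loupe arm, 200 mm up, leads on to +x, -y.
- lock_ring (a joint): Turn of the ring, rad, growing CLOCKWISE from above; 0 = white tooth at the index; starts at -1.75 to -1.37 (tooth on the +y side). 80 mm ring with 8 teeth every 45 deg (one at +x at 0), 8 mm wide, 14 high, 24 to 38 mm from the axis. A pin fits between teeth with 8 deg play each way and pushes a tooth centred 14 deg ahead. About 0.4 N m, stays where left, no stop near 0.

How it is judged (in metres and radians):
On the way, in this order (a step that is already met when the one before it is completed fails the run):
1. first stroke: the ring is turned on with the spanner seated (horizontal distance between spanner and nut_center below 0.012 m and z of spanner in the frame of nut_center between -0.005 and 0.005 m and angle between spanner's own z axis and vertical below 0.12 rad and value of joint lock_ring between -1.2 and -0.35 rad), for 0.1 s.
2. the spanner is lifted clear of the teeth, the ring staying part-turned (z of spanner in the frame of nut_center above 0.013 m and value of joint lock_ring below -0.35 rad), for 0.1 s.
3. the spanner is seated again for the last stroke (horizontal distance between spanner and nut_center below 0.012 m and z of spanner in the frame of nut_center between -0.005 and 0.005 m and angle between spanner's own z axis and vertical below 0.12 rad and value of joint lock_ring below -0.35 rad), for 0.1 s.
At the end, for the whole second after the job is handed in: The white tooth points at the index within 12 degrees; the blue spanner sits fully down on the ring (origin within 12 mm sideways and 5 mm in height of the ring's centre point, tilted less than 7 degrees), let go and at rest (horizontal distance between spanner and nut_center below 0.012 m and z of spanner in the frame of nut_center between -0.005 and 0.005 m and angle between spanner's own z axis and vertical below 0.12 rad and value of joint lock_ring between -0.21 and 0.21 rad and linear speed of spanner below 0.02 m/s and contact force between the fingers and spanner below 0.1 N); the robot touches nothing.
It fails at once if the red ring spanner is moved by more than 30 mm (distance of ring_spanner from where it was at the start of the episode above 0.03 m).
It fails at once if the ring is turned by anything but the spanner ((velocity of joint lock_ring above 0.2 rad/s or velocity of joint lock_ring below -0.2 rad/s) and distance between spanner and nut_center above 0.05 m).
It also fails if it takes over 58 s, if anything falls off the work surface, if the arm or the gripper's body presses on something with over 40 N, if the wrist force passes 120 N, or if a joint passes its speed limit or range.

## Robot

A 6-joint arm with a two-finger parallel gripper is mounted at the origin on the work surface. World frame = base frame: x ahead of the robot, y to its left, z up, the work surface at z = 0. Lengths are in m, angles in degrees, forces in N, time in s.
With the tool pointing down it reaches from about 0.35 to 0.975 m from the base axis. Payload 4.9 kg.
Tool frame: the origin (TCP) lies between the finger pads; the fingertips stand 11 mm ahead of it and the grasp point (between the pads) lies 8 mm behind it (env.tips_ahead is the distance from the TCP to the fingertips, in m); z points along the fingers, y is the line along which they close (so a half turn about z gives the same grasp; the last joint's range is limited). The gripper opens to 85 mm and grips with 20 to 120 N. Pads are 22 mm wide; open, the fingers measure 114 mm over their backs; the gripper's body (76 mm by 85 mm) begins 54 mm behind the grasp point. The pads swing forward as they close: fully open they stand 13 mm farther back than shut.
Start: joints at [-82.334, 3.019, 92.412, -0, 84.569, -6.818], TCP at [0.156, -0.605, 0.242] pointing down, gripper open.
Joint ranges: [-172.51, 172.51], [-57.92, 126.97], [3.15, 148.05], [-58.71, 238.71], [5.1, 150.11], [-179.66, 179.66]. Speed limits (degrees/s): [147.25, 147.25, 180, 180, 180, 180].

## Interface

Orientations are given as [roll, pitch, yaw] about the fixed x, y, z axes, in that order (R = Rz(yaw) Ry(pitch) Rx(roll)).
In Python, from station import env gives the robot as it stands.
- The arm moves only by the shell command python3 jog.py [OPENING], which reads ROWS from standard input. ROWS is one flat JSON list of numbers that holds 1 to 12 rows one after another, with no inner brackets; each row has 4 numbers: dx, dy, dz in m, then a turn about the tool's z in degrees; each row shifts and turns the commanded pose from where the row before left it, along the tool's axes as they then stand; what a row does not reach is not made up. A row lasts 1/8 s, in which the tool goes at most 0.0625 m and 10.7 degrees, less where a joint would pass 70% of its speed; a pose out of reach is approached as far as the arm can. OPENING is the finger opening in m, set as the command begins (- or left out keeps the last). The fingers move at their own pace and stop on an object; the grip force is fixed at half the most. Time passes only in rows, so rows that do not move let the fingers close. It prints the time, the measured TCP pose, the force, the opening and the grip force at its end. Input that does not fit is refused with a message, and nothing moves.
- env.read_state(): the state, without advancing time (a new reading comes with each control period).
- env.snapshot(name): name is "scene" or "top" or "wrist"; returns (picture, depth): 400x640x3 uint8, blue, green, red; 400x640 float32, m along the optical axis (not along the pixel's ray), 0 where there is no reading.
- env.camera_model(name): a dict with "intrinsics" (3x3 intrinsics, pixels), "D" ([k1, k2, p1, p2, k3] as OpenCV has them; the pictures are not rectified), "camera_from_world" (4x4, takes a point from world to camera coordinates). Camera axes: x right, y up, looking along -z (the intrinsics and any distortion apply to the point x, -y, -z); pixel columns grow to the right and rows downward; lengths in m; the calibration is good to about 2 mm. A picture is of the moment at which its call begins: read the wrist's pose just before it. camera_model takes no time and is no camera call; for the wrist camera it gives the pose at the moment of the call.
- env.finish_job(): hands the job in; it is judged then, once.
The state is a dict: "time_s": time; "qpos": joint angles; "qvel": joint speeds; "tau": joint torques, N m; "eef_pos": TCP position; "orientation": TCP orientation; "contact_force": force on the tool from outside, world axes, zero at the start; "moment": the same for the moment, N m; "grip_width": finger opening in m; "gripper_force": force on a finger pad.
Only numpy, scipy, OpenCV 4.12 (cv2) and the standard library are available. Lean on these libraries where they do the work, as an engineer would, in place of code of your own. Each camera call takes 0.05 s, during which the arm holds its last target. There are 200 camera calls.

## Working session

There is one attempt and no reset: what is moved stays moved. The work goes in short steps, Python scripts to look and compute and a shell command to move; the robot and the scene stay as the last step left them, time stands still between calls to the robot, and variables do not carry over. Pictures are saved under pics/ and viewed, at most 11 in all, crops included, and the job is handed in when it is done.

```bash
ls; mkdir -p pics; cat > h.py <<'E'
import numpy as np, cv2
from station import env
def snap(name,fn=None):
    m=env.camera_model(name); p,d=env.snapshot(name)
    if fn: cv2.imwrite('pics/'+fn,p); 
    np.savez('last_'+name,p=p,d=d,K=m['intrinsics'],D=m['D'],T=m['camera_from_world'])
    return p,d
def px(name,uv,z=None):
    """pixels -> world, by depth or on plane z"""
    f=np.load('last_'+name+'.npz'); K,D,T,d=f['K'],f['D'],f['T'],f['d']
    uv=np.array(uv,float).reshape(-1,2)
    n=cv2.undistortPoints(uv.reshape(-1,1,2),K,D).reshape(-1,2)
    W=np.linalg.inv(T); out=[]
    for (a,b),(u,v) in zip(n,uv):
        r=W[:3,:3]@np.array([a,-b,-1]); o=W[:3,3]
        s=d[int(round(v)),int(round(u))] if z is None else (z-o[2])/r[2]
        out.append(o+s*r)
    return np.array(out)
def proj(name,P):
    f=np.load('last_'+name+'.npz'); T=f['T']
    c=(T[:3,:3]@np.array(P,float).reshape(-1,3).T).T+T[:3,3]
    c=c*[1,-1,-1]
    return cv2.projectPoints(c,np.zeros(3),np.zeros(3),f['K'],f['D'])[0].reshape(-1,2)
E
python3 - <<'E'
from h import *
p,d=snap('top','top0.png')
print(env.camera_model('top')['camera_from_world'])
E
```

```text
jog.py
pics
station.py
[[ 0.02763883 -0.99926004  0.02674837  0.06269312]
 [ 0.98069038  0.03228833  0.19288298 -0.58229617]
 [-0.19360391  0.02090081  0.98085712 -0.79289254]
 [ 0.          0.          0.          1.        ]]
```

View pics/top0.png

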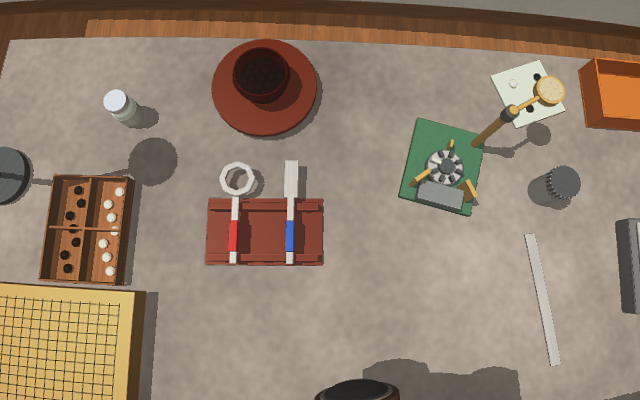

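The top view shows the blue spanner at about (290,210), the red one at (236,210), and the stand with the ring at (446,167). Up in the picture is +x and left is +y. Next I'll enlarge both areas.

```bash
python3 - <<'E'
from h import *
p=cv2.imread('pics/top0.png')
a=cv2.resize(p[110:220,390:490],None,fx=5,fy=5,interpolation=cv2.INTER_CUBIC)
b=cv2.resize(p[155:271,264:318],None,fx=5,fy=5,interpolation=cv2.INTER_CUBIC)
h=max(a.shape[0],b.shape[0])
f=lambda i:cv2.copyMakeBorder(i,0,h-i.shape[0],0,0,0)
cv2.imwrite('pics/crop0.png',np.hstack([f(a),f(b)]))
E
```

```text
(no output)
```

View pics/crop0.png

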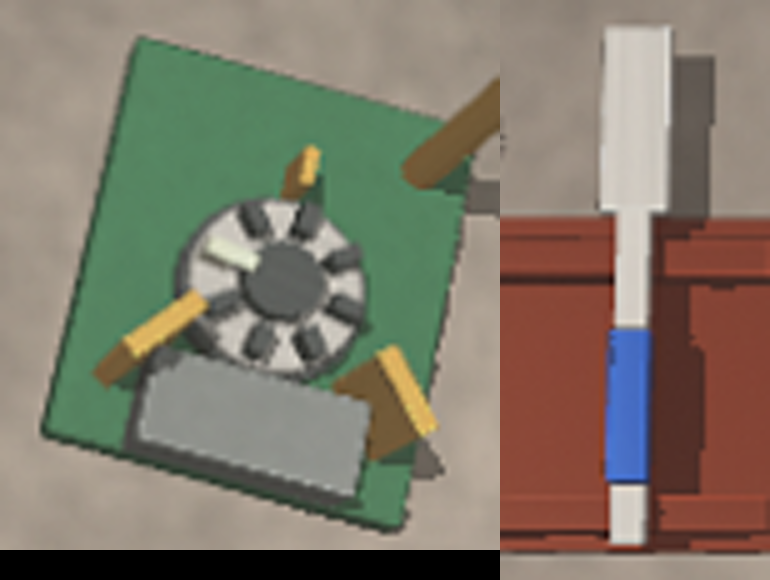

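```bash
python3 - <<'E'
from h import *
A=lambda l:np.array(l)/5+[390,110]-0.4
B=lambda l:(np.array(l)-[500,0])/5+[264,155]-0.4
np.set_printoptions(precision=4,suppress=True)
foot=px('top',A([[138,38],[45,433],[400,528]]),.02); print('foot',foot, np.linalg.norm(foot[0]-foot[1]),np.linalg.norm(foot[1]-foot[2]))
ap=px('top',A([[160,350],[370,402],[355,497],[140,438]]),.05)
print('apron',ap,[np.linalg.norm(ap[i]-ap[i-1]) for i in range(4)])
t=px('top',A([[253,220],[312,343],[310,220],[260,343],[345,257],[225,303],[347,305],[232,252]]),.05)
print('teeth',t); c=t.mean(0);print('c',c)
dx=foot[0]-foot[1]; y1=np.degrees(np.arctan2(dx[1],dx[0]))
dy=foot[1]-foot[2]; y2=np.degrees(np.arctan2(-dy[0],dy[1]))
da=ap[0]-ap[1]+ap[3]-ap[2]; y3=np.degrees(np.arctan2(-da[0],da[1]))
print('yaw',y1,y2,y3)
for q in t: print(np.degrees(np.arctan2(*(q-c)[1::-1])),np.linalg.norm(q-c))
s=px('top',B([[608,328],[651,328],[650,482],[606,482]]),.056); print('sleeve',s,s.mean(0))
hd=px('top',B([[606,27],[672,27],[667,212],[600,212]]),.04); print('head',hd,hd.mean(0))
v=hd.mean(0)-s.mean(0);print(np.linalg.norm(v[:2]),np.degrees(np.arctan2(v[1],v[0])))
# depth checks
print(px('top',B([[628,405]])),px('top',B([[636,120]])),px('top',A([[260,425]])),px('top',A([[285,282]])))
E
```

```text
foot [[ 0.788  -0.1244  0.02  ]
 [ 0.5959 -0.078   0.02  ]
 [ 0.5574 -0.2408  0.02  ]] 0.19763863079004065 0.16725767757739954
apron [[ 0.6287 -0.1234  0.05  ]
 [ 0.6085 -0.2177  0.05  ]
 [ 0.5657 -0.2092  0.05  ]
 [ 0.5889 -0.1138  0.05  ]] [np.float64(0.04100926851405824), np.float64(0.096362978059268), np.float64(0.043674249654712886), np.float64(0.0981873558501538)]
teeth [[ 0.6904 -0.1672  0.05  ]
 [ 0.6345 -0.1922  0.05  ]
 [ 0.6915 -0.1935  0.05  ]
 [ 0.6336 -0.1686  0.05  ]
 [ 0.6748 -0.209   0.05  ]
 [ 0.6513 -0.1533  0.05  ]
 [ 0.6525 -0.2089  0.05  ]
 [ 0.675  -0.1571  0.05  ]]
c [ 0.663  -0.1812  0.05  ]
yaw -13.581834446608577 -13.307494720996415 -12.88488614866145
27.043705099761127 0.030798355452496866
-158.8940014634276 0.030549698513813537
-23.2421349073326 0.031076606461359603
156.71631067091855 0.031985795319694865
-66.80983924009413 0.03016958236922272
112.6173741757929 0.03030023156326984
-110.57256406018311 0.029603150437683617
63.39122589164208 0.026949217635318767
sleeve [[0.5287 0.1708 0.056 ]
 [0.5293 0.1526 0.056 ]
 [0.4645 0.1503 0.056 ]
 [0.4639 0.1686 0.056 ]] [0.4966 0.1606 0.056 ]
head [[0.6655 0.1797 0.04  ]
 [0.6665 0.1504 0.04  ]
 [0.5826 0.149  0.04  ]
 [0.5817 0.1781 0.04  ]] [0.6241 0.1643 0.04  ]
0.12752953580342075 1.678187969609057
[[0.4964 0.1609 0.0555]] [[0.6239 0.1645 0.0382]] [[ 0.5971 -0.1685  0.0469]] [[ 0.6639 -0.183   0.0438]]
```

```bash
cat >> h.py <<'E'
from scipy.spatial.transform import Rotation as Ro
def to(P,yaw,say=True):
    """tool-frame shift and turn (tool down) to bring the TCP to P with tool x at world yaw"""
    s=env.read_state(); R=Ro.from_euler('xyz',s['orientation'],degrees=True).as_matrix()
    d=R.T@(np.array(P)-s['eef_pos']); y=np.degrees(np.arctan2(R[1,0],R[0,0]))
    t=-((yaw-y+180)%360-180)
    print('t',s['time_s'],'pos',np.round(s['eef_pos'],4),'rpy',np.round(s['orientation'],2),'x-yaw',round(y,2),'| shift',np.round(d,4),'turn',round(t,2),'| F',np.round(s['contact_force'],1),'M',np.round(s['moment'],2))
E
python3 - <<'E'
from h import *
for y in (1.7,-178.3): to([.4966,.1606,.033],y)
E
echo '[0.06, 0, 0, 0, 0.06, 0, 0, 0, 0.06, 0, 0, 0, 0.06, 0, 0, 0, 0, 0, 0, 6.4, 0, 0, 0, 6.4]' | python3 jog.py 0.085; python3 -c "
from h import *
to([.4966,.1606,.033],1.7)"
```

```text
time_s: 0.8
eef_pos: [0.3896, -0.5441, 0.2411]
orientation: [-179.9, 0.1, 1.6]
contact_force: [-0.6, -0.3, -0.2]
grip_width: 0.0849
gripper_force: 0.0
t 0.8 pos [ 0.3896 -0.5441  0.2411] rpy [-1.7991e+02  6.0000e-02  1.5800e+00] x-yaw 1.58 | shift [ 0.1267 -0.7012  0.2091] turn -0.12 | F [-0.6 -0.3 -0.2] M [-0.01 -0.02  0.02]
```

```bash
echo '[0.0105, -0.0584, 0, 0, 0.0105, -0.0584, 0, 0, 0.0105, -0.0584, 0, 0, 0.0105, -0.0584, 0, 0, 0.0105, -0.0584, 0, 0, 0.0105, -0.0584, 0, 0, 0.0105, -0.0584, 0, 0, 0.0105, -0.0584, 0, 0, 0.0105, -0.0584, 0, 0, 0.0105, -0.0584, 0, 0, 0.0105, -0.0584, 0, 0, 0.0105, -0.0584, 0, 0]' | python3 jog.py; echo '[0, 0, 0.05, 0, 0, 0, 0.04, 0, 0, 0, 0, 0]' | python3 jog.py; python3 - <<'E'
from h import *
to([.4966,.1606,.033],1.7)
snap('wrist','w0.png')
E
```

```text
time_s: 2.3
eef_pos: [0.4937, 0.1611, 0.2418]
orientation: [180.0, 0.0, 1.7]
contact_force: [1.7, -1.4, 0.1]
grip_width: 0.0849
gripper_force: 0.0
time_s: 2.68
eef_pos: [0.4908, 0.1588, 0.1477]
orientation: [179.9, 0.5, 1.7]
contact_force: [-0.6, 0.2, 0.4]
grip_width: 0.0851
gripper_force: 0.0
t 2.675 pos [0.4908 0.1588 0.1477] rpy [179.92   0.54   1.71] x-yaw 1.71 | shift [ 0.007  -0.0018  0.1147] turn 0.01 | F [-0.6  0.2  0.4] M [-0.04  0.02  0.01]
```

View pics/w0.png

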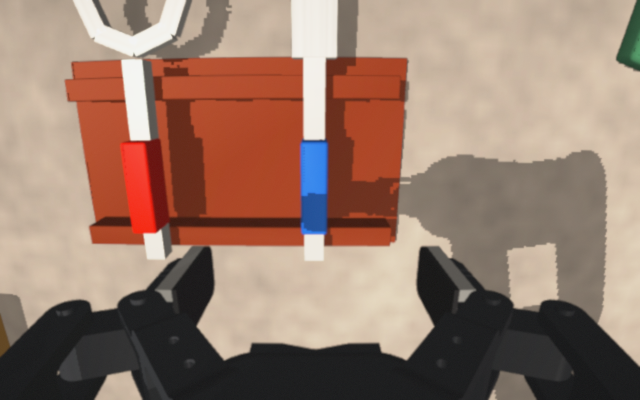

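The wrist view shows the blue sleeve spanning about (302,141) to (327,233), centred between the open fingers.

```bash
echo '[0, 0, 0, 0, 0, 0, 0, 0]' | python3 jog.py ; python3 - <<'E'
from h import *
s=px('wrist',[[302,141],[327,141],[327,233],[301,233]],.056);print(s,s.mean(0))
snap('wrist')
to([.4966,.1606,.033],1.7)
E
```

```text
time_s: 2.98
eef_pos: [0.4955, 0.1591, 0.1547]
orientation: [-180.0, -0.2, 1.7]
contact_force: [0.8, 0.3, 0.1]
grip_width: 0.0851
gripper_force: 0.0
[[0.53112164 0.16857359 0.056     ]
 [0.53160916 0.15247906 0.056     ]
 [0.46811355 0.14994789 0.056     ]
 [0.4675752  0.16796928 0.056     ]] [0.49960489 0.15974246 0.056     ]
t 3.025 pos [0.4952 0.1591 0.1544] rpy [-179.97   -0.2     1.66] x-yaw 1.66 | shift [ 0.001  -0.0014  0.1214] turn -0.04 | F [-0.1  0.  -0.3] M [ 0.01 -0.01 -0.07]
```

```bash
echo '[0.001, -0.001, 0.04, 0, 0.001, 0, 0.04, 0, 0, 0, 0.03, 0, 0, 0, 0.011, 0, 0, 0, 0, 0, 0, 0, 0, 0, 0, 0, 0, 0]' | python3 jog.py; python3 -c "
from h import *
to([.497,.1604,.033],1.7)"
```

```text
time_s: 3.9
eef_pos: [0.4972, 0.1604, 0.0329]
orientation: [-180.0, -0.2, 1.7]
contact_force: [-0.2, 0.3, 1.1]
grip_width: 0.0847
gripper_force: 0.0
t 3.9 pos [0.4972 0.1604 0.0329] rpy [-1.7997e+02 -1.7000e-01  1.6800e+00] x-yaw 1.68 | shift [-0.0002 -0.     -0.0001] turn -0.02 | F [-0.2  0.3  1.1] M [-0.06  0.01  0.02]
```

Close the fingers, then lift.

```bash
echo '[0, 0, 0, 0, 0, 0, 0, 0, 0, 0, 0, 0, 0, 0, 0, 0, 0, 0, 0, 0, 0, 0, 0, 0]' | python3 jog.py 0.0; echo '[0, 0, -0.01, 0, 0, 0, -0.03, 0, 0, 0, -0.04, 0, 0, 0, -0.04, 0, 0, 0, -0.02, 0, 0, 0, 0, 0, 0, 0, 0, 0, 0, 0, 0, 0]' | python3 jog.py; python3 - <<'E'
from h import *
to([.497,.1604,.033],1.7)
a,d=snap('top');b,_=snap('scene')
c=cv2.resize(a[100:290,200:400],None,fx=2,fy=2)
cv2.imwrite('pics/lift.png',np.hstack([c,b[:380]*1][:1]+[cv2.resize(b,(400,380))]))
E
```

```text
time_s: 4.65
eef_pos: [0.4961, 0.1601, 0.0314]
orientation: [180.0, -0.0, 1.7]
contact_force: [-1.1, -0.2, 0.4]
grip_width: 0.0172
gripper_force: 59.0
time_s: 5.65
eef_pos: [0.4947, 0.1599, 0.1689]
orientation: [180.0, 0.2, 1.7]
contact_force: [-0.1, 0.1, -3.9]
grip_width: 0.0173
gripper_force: 58.9
t 5.65 pos [0.4947 0.1599 0.1689] rpy [179.97   0.24   1.68] x-yaw 1.68 | shift [ 0.0029 -0.0005  0.1359] turn -0.02 | F [-0.1  0.1 -3.9] M [-0.02  0.19 -0.04]
```

View pics/lift.png

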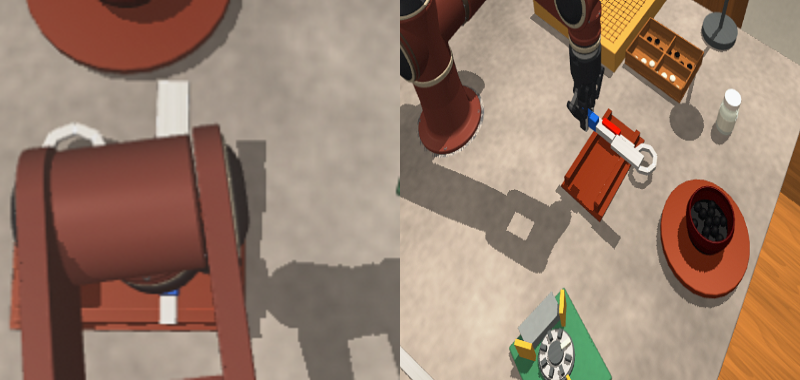

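The spanner is held, with its head sticking forward. Next I'll get the head's pose relative to the TCP, including tilt, from depth.

```bash
cat >> h.py <<'E'
def headfit(name,lo,hi,box):
    """points of the light head top between heights lo,hi in pixel box; plane fit + min-area rectangle"""
    f=np.load('last_'+name+'.npz'); p=f['p'].astype(int)
    u0,v0,u1,v1=box; V,U=np.mgrid[v0:v1,u0:u1]; uv=np.c_[U.ravel(),V.ravel()]
    c=p[uv[:,1],uv[:,0]]; k=(c.min(1)>110)&(c.max(1)-c.min(1)<45)
    uv=uv[k]; W=px(name,uv); k=(W[:,2]>lo)&(W[:,2]<hi); W=W[k]; uv=uv[k]
    m=W.mean(0); A=np.c_[W[:,:2]-m[:2],np.ones(len(W))]; q=np.linalg.lstsq(A,W[:,2],rcond=None)[0]
    r=cv2.minAreaRect((W[:,:2]*1000).astype(np.float32))
    print(name,len(W),'mean',m.round(4),'slope deg',np.degrees(np.arctan(q[:2])).round(2),'rect',np.round(r[0],1),np.round(r[1],1),round(r[2],2), 'px',uv.min(0),uv.max(0))
    return W
E
python3 - <<'E'
from h import *
snap('wrist')
W=headfit('top',.14,.21,(270,130,300,170))
W=headfit('wrist',.14,.21,(200,0,440,200))
E
```

```text
top 454 mean [0.6388 0.1654 0.1757] slope deg [-0.89  1.7 ] rect [638.  165.2] [55.4 30.1] 2.36 px [278 140] [294 168]
wrist 9607 mean [0.568  0.1624 0.1806] slope deg [-4.51 -0.25] rect [562.1 162.2] [65.1 29.9] 1.76 px [271   0] [360 192]
```

```bash
echo '[0.006, 0.02, 0, 0, 0.007, 0.057, 0, 0, 0.007, 0.057, 0, 0, 0.007, 0.057, 0, 0, 0.007, 0.057, 0, 0, 0.007, 0.057, 0, 0, 0, 0.035, 0, 1.6, 0, 0, 0, 0, 0, 0, 0, 0, 0, 0, 0, 0]' | python3 jog.py; python3 -c "
from h import *
to([.5355,-.1815,.075],.1)
snap('wrist')
a,d=snap('top');cv2.imwrite('pics/over.png',cv2.resize(a[90:230,360:520],None,fx=4,fy=4,interpolation=cv2.INTER_CUBIC))
headfit('top',.13,.21,(400,110,500,190))"
```

```text
time_s: 7.05
eef_pos: [0.5469, -0.1774, 0.171]
orientation: [-180.0, 0.0, 0.2]
contact_force: [-0.5, -0.3, -4.5]
grip_width: 0.0174
gripper_force: 59.5
t 7.05 pos [ 0.5469 -0.1774  0.171 ] rpy [-1.7998e+02  3.0000e-02  1.7000e-01] x-yaw 0.17 | shift [-0.0114  0.0041  0.096 ] turn 0.07 | F [-0.5 -0.3 -4.5] M [ 0.03  0.26 -0.  ]
top 846 mean [ 0.6597 -0.1755  0.1786] slope deg [-2.15  4.22] rect [ 651.1 -213.6] [135.  104.8] 1.59 px [455 121] [498 188]
```

View pics/over.png

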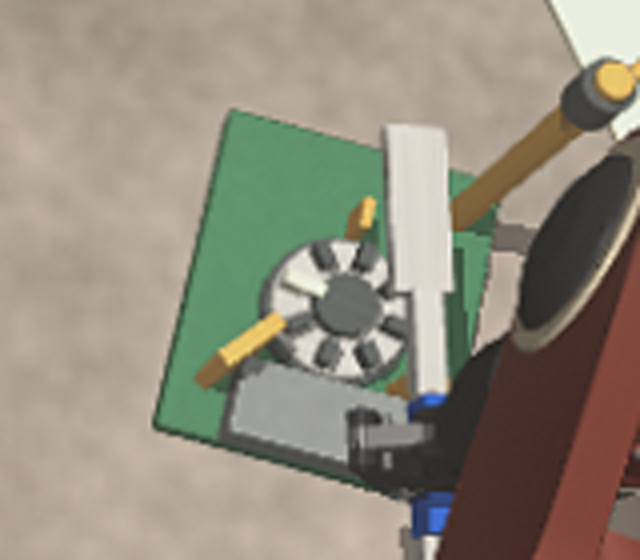

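The head is over the stand, with top corners at crop (387,125), (447,130), (451,290) and (391,285). The red lane is untouched.

```bash
python3 - <<'E'
from h import *
q=np.array([[387,125],[447,130],[451,290],[391,285]])/4+[360,90]-.4
h=px('top',q,.179);print(h.round(4),h.mean(0).round(4), h.mean(0)[:2]-[.5469,-.1774])
headfit('top',.13,.21,(457,122,472,162))
E
```

```text
[[ 0.7162 -0.161   0.179 ]
 [ 0.7152 -0.191   0.179 ]
 [ 0.6339 -0.1887  0.179 ]
 [ 0.6352 -0.1593  0.179 ]] [ 0.6751 -0.175   0.179 ] [0.1282108  0.00241712]
top 584 mean [ 0.6756 -0.175   0.1779] slope deg [-0.05 -1.2 ] rect [ 675.7 -175.2] [29.2 81.9] 87.97 px [457 122] [471 161]
```

```bash
echo '[-0.0114, 0.0056, 0, -0.9, 0, 0, 0.04, 0, 0, 0, 0.04, 0, 0, 0, 0.014, 0, 0, 0, 0, 0, 0, 0, 0, 0, 0, 0, 0, 0]' | python3 jog.py; python3 -c "
from h import *
to([.5355,-.183,.052],1)
snap('wrist','over2.png')
a,d=snap('top')
headfit('top',.06,.12,(400,100,500,182))"
```

```text
time_s: 8.02
eef_pos: [0.5369, -0.1847, 0.0794]
orientation: [179.9, -0.2, 1.0]
contact_force: [-0.4, 0.2, -4.4]
grip_width: 0.0174
gripper_force: 59.4
t 8.025 pos [ 0.5369 -0.1847  0.0794] rpy [179.91  -0.19   0.99] x-yaw 0.99 | shift [-0.0015 -0.0018  0.0274] turn -0.01 | F [-0.4  0.2 -4.4] M [-0.02  0.25  0.02]
top 551 mean [ 0.6635 -0.1817  0.0865] slope deg [-0.43 -3.5 ] rect [ 686.9 -197. ] [ 69.8 140.8] 54.76 px [428 129] [493 181]
```

View pics/over2.png

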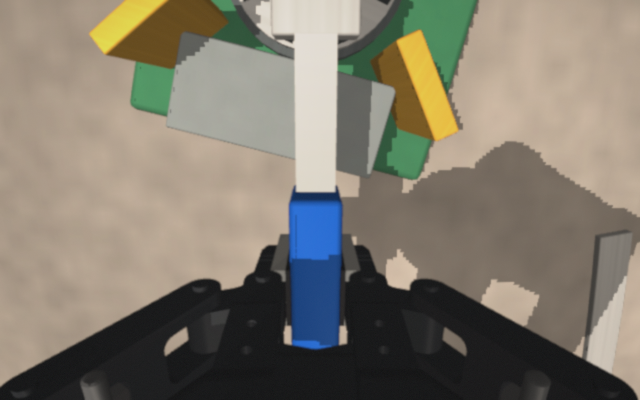

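The wrist view shows the bar lined up between the cheeks, with the head over the ring. I'll lower it to seat.

```bash
echo '[-0.001, -0.001, 0.007, 0, 0, 0, 0.006, 0, 0, 0, 0.006, 0, 0, 0, 0.004, 0, 0, 0, 0, 0, 0, 0, 0, 0]' | python3 jog.py; python3 -c "
from h import *
to([.5355,-.183,.052],1)"
```

```text
time_s: 8.88
eef_pos: [0.5348, -0.1832, 0.0545]
orientation: [180.0, -0.0, 1.0]
contact_force: [0.0, 0.7, -4.5]
grip_width: 0.0172
gripper_force: 59.4
t 8.875 pos [ 0.5348 -0.1832  0.0545] rpy [ 1.7999e+02 -2.0000e-02  9.8000e-01] x-yaw 0.98 | shift [ 0.0008 -0.0002  0.0025] turn -0.02 | F [ 0.   0.7 -4.5] M [0.03 0.24 0.05]
```

```bash
echo '[0.001, 0, 0.0015, 0, 0, 0, 0.0015, 0, 0, 0, 0, 0, 0, 0, 0, 0]' | python3 jog.py; python3 -c "
from h import *
to([.5355,-.183,.052],1)
a,d=snap('top')
headfit('top',.05,.075,(425,120,480,182))
cv2.imwrite('pics/seat.png',cv2.resize(a[110:220,380:500],None,fx=4,fy=4,interpolation=cv2.INTER_CUBIC))
"
```

```text
time_s: 9.38
eef_pos: [0.5359, -0.1832, 0.0516]
orientation: [180.0, -0.0, 1.0]
contact_force: [0.3, -0.0, -2.3]
grip_width: 0.0172
gripper_force: 59.7
t 9.375 pos [ 0.5359 -0.1832  0.0516] rpy [ 1.7999e+02 -4.0000e-02  9.8000e-01] x-yaw 0.98 | shift [-0.0003 -0.0002 -0.0004] turn -0.02 | F [ 0.3 -0.  -2.3] M [ 0.    0.01 -0.05]
top 483 mean [ 0.6646 -0.179   0.0584] slope deg [-0.52 -1.76] rect [ 665.5 -176.3] [54.9 83.4] 83.1 px [432 147] [457 181]
```

View pics/seat.png

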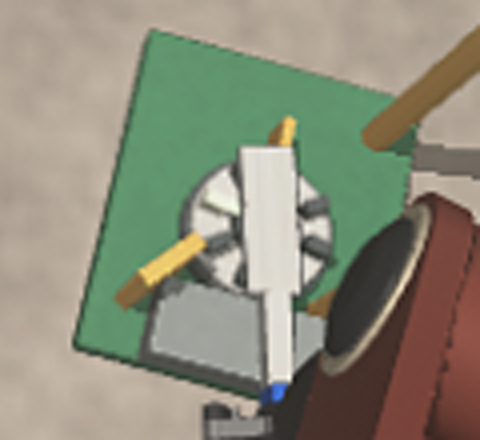

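```bash
cat >> h.py <<'E'
N=np.array([.6635,-.1815])
def rel():
    s=env.read_state(); R=Ro.from_euler('xyz',s['orientation'],degrees=True).as_matrix()
    y=np.arctan2(R[1,0],R[0,0]); o=np.array(s['eef_pos'][:2])+.128*np.array([np.cos(y),np.sin(y)])+.0015*np.array([-np.sin(y),np.cos(y)])
    print('t',s['time_s'],'origin-N mm',((o-N)*1000).round(1),'psi tool',round(np.degrees(y)+13.4,2),'z',round(s['eef_pos'][2],4),'F',np.round(s['contact_force'],1),'M',np.round(s['moment'],2),'grip',s['grip_width'])
E
echo '[0.0005, -0.0109, 0, 4.9, 0.0005, -0.0109, 0, 4.9, 0.0005, -0.0109, 0, 4.9, 0.0005, -0.0109, 0, 4.9, 0.0005, -0.0109, 0, 4.9, 0, 0, 0, 0, 0, 0, 0, 0]' | python3 jog.py >/dev/null; python3 -c "
from h import *
rel()"
```

```text
t 10.3 origin-N mm [1.  1.6] psi tool -10.06 z 0.0515 F [ 0.1 -0.4 -2.3] M [-0.07 -0.03  0.02] grip 0.017208647663721367
```

```bash
echo '[0.0005, -0.0109, 0, 4.9, 0.0005, -0.0109, 0, 4.9, 0.0005, -0.0109, 0, 4.9, 0.0005, -0.0109, 0, 4.9, 0.0005, -0.0109, 0, 4.9, 0, 0, 0, 0, 0, 0, 0, 0]' | python3 jog.py >/dev/null; python3 -c "
from h import *
rel()
a,d=snap('top')
cv2.imwrite('pics/stroke.png',cv2.resize(a[110:220,380:500],None,fx=5,fy=5,interpolation=cv2.INTER_CUBIC))
"
```

```text
t 11.175 origin-N mm [1.8 1.5] psi tool -34.5 z 0.0515 F [ 2.3  2.4 -2.7] M [ 0.49 -0.38  0.49] grip 0.017539879252724398
```

View pics/stroke.png

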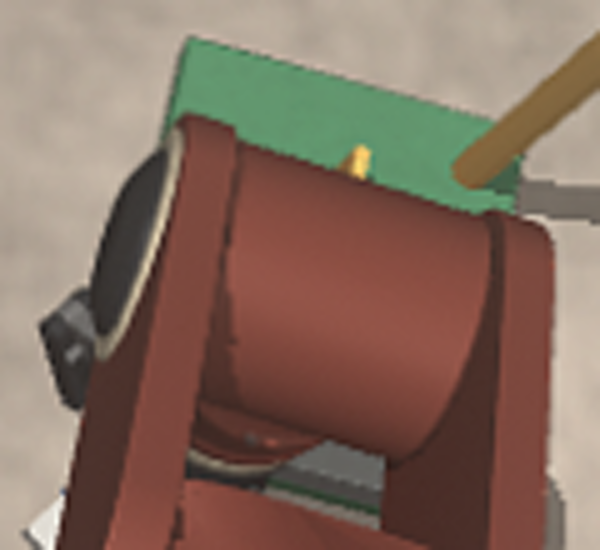

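The arm hides the ring in the top view. I'll ease back, lift clear and look through the wrist and scene cameras.

```bash
echo '[0.0001, 0.0045, 0, -2, 0, 0, -0.01, 0, 0, 0, -0.01, 0, 0, 0, -0.015, 0, 0, 0, 0, 0, 0, 0, 0, 0]' | python3 jog.py >/dev/null; python3 -c "
from h import *
rel()
b,_=snap('scene');a,_=snap('wrist')
c=proj('scene',[[.6635,-.1815,.05]])[0];print(c)
x,y=c.astype(int); x=max(x,75);y=max(y,60)
cv2.imwrite('pics/lift1.png',np.hstack([cv2.resize(b[y-60:y+60,x-75:x+75],(500,400),interpolation=cv2.INTER_CUBIC),a[:400:2,::2].repeat(2,0)[:400,:300]]))
"
```

```text
t 11.975 origin-N mm [1.1 1.1] psi tool -32.63 z 0.0864 F [-0.6  0.2 -3.3] M [ 0.23  0.21 -0.02] grip 0.017405185697586444
[248.03211927 368.21853924]
```

View pics/lift1.png

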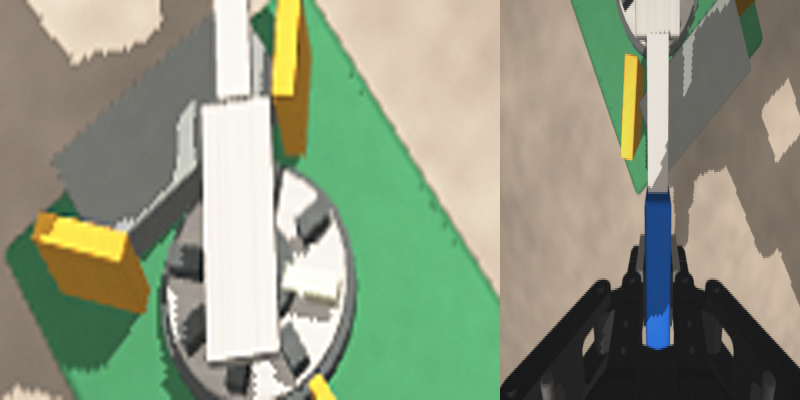

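The scene crop shows the head clear of the ring, and the white tooth at crop (314,283), partway towards the index at (320,385).

```bash
python3 - <<'E'
from h import *
c=np.array([[314,283],[313,222],[185,262],[240,375],[295,352],[198,325]])/[500/150,400/92]+[173,308]-.4
W=px('scene',c,.05)
for w in W:
    d=w[:2]-N;print(w.round(4),np.degrees(np.arctan2(d[1],d[0])).round(1)+13.4,np.linalg.norm(d).round(4))
E
```

```text
[ 0.6899 -0.1697  0.05  ] 37.5 0.0289
[ 0.676  -0.1541  0.05  ] 78.80000000000001 0.0302
[ 0.6396 -0.199   0.05  ] -130.4 0.0296
[ 0.6841 -0.2121  0.05  ] -42.7 0.0369
[ 0.6982 -0.1921  0.05  ] -3.5999999999999996 0.0363
[ 0.6586 -0.2111  0.05  ] -86.1 0.03
```

```bash
echo '[0.0005, 0.0114, 0, -5.1, 0.0005, 0.0114, 0, -5.1, 0.0005, 0.0114, 0, -5.1, 0.0005, 0.0114, 0, -5.1, 0.0005, 0.0114, 0, -5.1, 0.0005, 0.0114, 0, -5.1, 0.0005, 0.0114, 0, -5.1, 0.0005, 0.0114, 0, -5.1, 0.0005, 0.0114, 0, -5.1, 0.0005, 0.0114, 0, -5.1, 0, 0, 0, 0, 0, 0, 0, 0]' | python3 jog.py >/dev/null; python3 -c "
from h import *
rel()
a,d=snap('top')
cv2.imwrite('pics/back.png',cv2.resize(a[120:210,395:495],None,fx=5,fy=5,interpolation=cv2.INTER_CUBIC))
headfit('top',.07,.11,(440,125,462,182))
"
```

```text
t 13.575 origin-N mm [-0.4  1.7] psi tool 18.32 z 0.0858 F [ 0.  -0.1 -3.8] M [-0.03  0.19 -0.03] grip 0.01739030626190782
top 554 mean [ 0.6612 -0.1796  0.0924] slope deg [-0.88 -1.25] rect [ 660.3 -180. ] [88.9 31.2] 4.52 px [443 142] [461 181]
```

View pics/back.png

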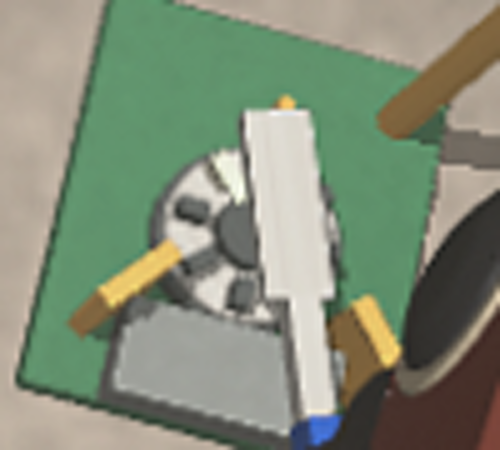

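The head is back over the ring. Visible teeth are at crop (192,208), (202,262), (241,293), and the white one is near (228,173).

```bash
python3 - <<'E'
from h import *
W=px('top',np.array([[192,208],[202,262],[241,293],[228,173]])/5+[395,120]-.4,.05)
for w in W:
    d=w[:2]-[.663,-.1812];print(w.round(4),np.degrees(np.arctan2(d[1],d[0])).round(1)+13.4,np.linalg.norm(d).round(4))
E
```

```text
[ 0.672  -0.1502  0.05  ] 87.30000000000001 0.0322
[ 0.6472 -0.1541  0.05  ] 133.6 0.0314
[ 0.6337 -0.1713  0.05  ] 174.8 0.031
[ 0.689  -0.1672  0.05  ] 41.8 0.0295
```

```bash
echo '[0.0015, 0.0037, 0.01, -1, 0, 0, 0.008, 0, 0, 0, 0.006, 0, 0, 0, 0.006, 0, 0, 0, 0.0043, 0, 0, 0, 0, 0, 0, 0, 0, 0, 0, 0, 0, 0]' | python3 jog.py; python3 -c "
from h import *
rel()"
```

```text
time_s: 14.62
eef_pos: [0.538, -0.1963, 0.0522]
orientation: [180.0, -0.0, 6.0]
contact_force: [-0.5, -0.9, -4.0]
grip_width: 0.0172
gripper_force: 59.7
t 14.625 origin-N mm [1.6 0.1] psi tool 19.38 z 0.0522 F [-0.5 -0.9 -4. ] M [-0.05  0.17 -0.04] grip 0.017238804025150607
```

```bash
echo '[0, 0, 0.001, 0, 0, 0, 0, 0, 0, 0, 0, 0]' | python3 jog.py|tail -3; python3 -c "
from h import *
rel()"; echo '[0.0005, -0.0113, 0, 5.1, 0.0005, -0.0113, 0, 5.1, 0.0005, -0.0113, 0, 5.1, 0.0005, -0.0113, 0, 5.1, 0.0005, -0.0113, 0, 5.1, 0.0005, -0.0113, 0, 5.1, 0.0005, -0.0113, 0, 5.1, 0.0005, -0.0113, 0, 5.1, 0.0005, -0.0113, 0, 5.1, 0.0004, -0.011, 0, 4.9, 0, 0, 0, 0, 0, 0, 0, 0]' | python3 jog.py >/dev/null; python3 -c "
from h import *
rel()"
```

```text
contact_force: [-1.9, 0.2, 0.8]
grip_width: 0.0172
gripper_force: 60.1
t 15.0 origin-N mm [ 1.8 -0. ] psi tool 19.38 z 0.0514 F [-1.9  0.2  0.8] M [0.09 0.12 0.08] grip 0.017197042594249128
t 16.5 origin-N mm [ 3.  -0.6] psi tool -31.34 z 0.0514 F [-0.7  2.8  1. ] M [ 0.28 -0.16  0.31] grip 0.01690203918962582
```

```bash
echo '[0, 0.0015, 0, -0.7, 0, 0, 0, 0, 0, 0, 0, 0]' | python3 jog.py|tail -3; echo '[0, 0, 0, 0, 0, 0, 0, 0, 0, 0, 0, 0, 0, 0, 0, 0, 0, 0, -0.01, 0, 0, 0, -0.03, 0, 0, 0, -0.05, 0, 0, 0, -0.05, 0, -0.05, 0, -0.03, 0, -0.05, 0, 0, 0, 0, 0, 0, 0, 0, 0, 0, 0]' | python3 jog.py 0.055; echo '[0, -0.05, 0, 0, 0, -0.06, 0, 0, 0, -0.06, 0, 0, 0, -0.05, 0, 0, 0, 0, 0, 0, 0, 0, 0, 0]' | python3 jog.py >/dev/null; python3 - <<'E'
from h import *
a,d=snap('top')
cv2.imwrite('pics/end.png',cv2.resize(a[120:220,390:490],None,fx=5,fy=5,interpolation=cv2.INTER_CUBIC))
headfit('top',.05,.075,(432,130,462,190))
E
```

```text
contact_force: [0.7, 2.1, 0.4]
grip_width: 0.0173
gripper_force: 60.2
time_s: 18.38
eef_pos: [0.5016, -0.0248, 0.2217]
orientation: [-180.0, -0.1, -44.1]
contact_force: [0.5, -0.3, -0.2]
grip_width: 0.0549
gripper_force: 0.0
top 542 mean [ 0.6602 -0.1778  0.0589] slope deg [1.08 2.18] rect [ 655.7 -176. ] [ 54.6 109.6] 69.83 px [432 147] [461 189]
```

View pics/end.png

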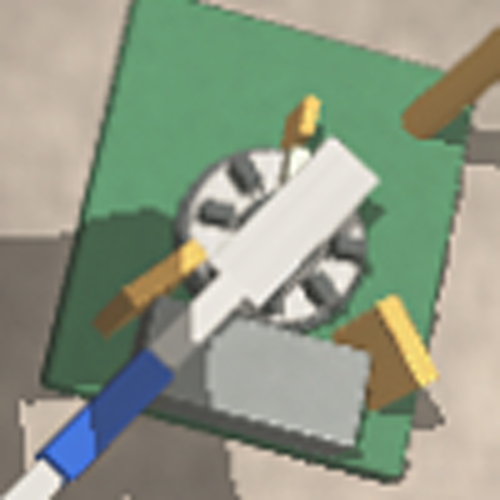

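Released, the spanner sits on the ring with its handle on the apron. The white tooth at (297,160) is right below the index at (300,120). Teeth at (243,172), (215,212) and (322,290) give a check of the angle.

```bash
python3 - <<'E'
from h import *
W=px('top',np.array([[243,172],[215,212],[322,290],[350,240]])/5+[390,120]-.4,.05)
for w in W:
    d=w[:2]-[.663,-.1812];print(w.round(4),np.degrees(np.arctan2(d[1],d[0])).round(1)+13.4,np.linalg.norm(d).round(4))
C=px('top',np.array([[333,137],[380,178]])/5+[390,120]-.4,.06)
ax=np.array([np.cos(np.radians(-45)),np.sin(np.radians(-45))]);e=C[1]-C[0];ax=np.array([-e[1],e[0]]);ax=e[:2][::-1]*[-1,1];ax/=np.linalg.norm(ax)
print(C.mean(0),np.degrees(np.arctan2(ax[1],ax[0])), C.mean(0)[:2]-.042*ax)
c=np.array([px('top',np.array([p])/5+[390,120]-.4)[0] for p in ([330,170],[290,215],[250,260],[345,175],[240,245])]);print(c.round(4))
to([0,0,0],0)
E
```

```text
[ 0.6892 -0.1626  0.05  ] 48.699999999999996 0.0322
[ 0.6701 -0.1493  0.05  ] 90.9 0.0327
[ 0.636  -0.1969  0.05  ] -136.5 0.0312
[ 0.6596 -0.2106  0.05  ] -83.3 0.0296
[ 0.69499576 -0.21159135  0.06      ] -41.272166163284226 [ 0.6634292  -0.18388661]
[[ 0.6889 -0.1994  0.0593]
 [ 0.667  -0.1801  0.0601]
 [ 0.6457 -0.1614  0.0601]
 [ 0.6876 -0.2071  0.057 ]
 [ 0.6524 -0.1571  0.0601]]
t 19.175 pos [0.6545 0.1322 0.2206] rpy [ 1.7995e+02  2.0000e-02 -4.4180e+01] x-yaw -44.18 | shift [-0.3771  0.5508  0.2212] turn -44.18 | F [-0.6  0.2 -0.3] M [ 0.02  0.01 -0.02]
```

```bash
python3 -c "
from station import env
print(env.finish_job())"
```

```text
the job is handed in; nothing more can be done
None
```

The job is handed in, though its verdict was not shown: two strokes brought the white tooth to within about 3° of the index, and the blue spanner is let go and sitting level on the ring about 3 mm off centre, with the red spanner never touched.

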